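# Restock a vending cassette, re-cover it and clip the cover down

## Task

Refill the grey vending cassette: lift its loose blue cover off and lay it flat, handle up, on the middle of the black rubber mat, then stand every mini drink can that stands loose on the counter upright in the cassette, one to a lane. Put the cover back fully seated with its orange fin beside the cassette's orange fin, and clip the green spring clamp across both fins so that it stays there holding the two together. Leave everything else on the counter where it is.

Things in the scene. Friction and masses are not known exactly. Their poses are not given: they have to be found in the camera images.
- cassette: Fixed grey open-topped box, 116 (x) by 273 (y) by 82 mm high, walls 4, floor 5 mm thick; origin: centre of its underside. Inside 108 by 265 mm; three white dividers (3 mm thick, tops at z = 30 mm) make four lanes about 64 mm wide with centres at y = -100.5, -33.5, 33.5, 100.5 mm.
- cassette_fin (a point): Centre of the upright orange fin on the cassette's -x wall, at x -73, y -4, z 77 mm in the cassette's frame. The fin lies in the x-z plane, 4 mm thick: x -58 to -88, y -6 to -2, z 52 to 102 mm. Below it is a ledge, 50 mm wide (y), out to x -88, top at z 66 mm, on which the clamp can rest when clipped on.
- cover: Loose blue cover, 116 (x) by 273 (y) mm, about 260 g, on the cassette at the start. Origin: centre of the underside of its lip, which is 102 by 259 mm, 8 mm deep and drops into the cassette's mouth with 3 mm play all round. Plate z 8 to 12 mm. Seated, its origin is 74 mm above the cassette's origin, axes parallel.
- cover_handle (a point): Centre of the white handle block on the cover: 24 (x) by 80 (y) mm, z 12 to 46 mm in the cover's frame; this point is at x 0, y 0, z 29 mm.
- cover_fin (a point): Centre of the orange fin standing on the cover's -x edge, at x -71, y 4, z 18 mm in the cover's frame. The fin is 4 mm thick: x -54 to -88, y 2 to 6, z 8 to 28 mm. With the cover seated it is beside the cassette's fin with a gap of about 4 mm (1 to 7), together about 12 mm thick.
- clip: Green spring clamp of clothes-peg form, 115 mm long, 30 mm high, 80 g, lying flat with its hinge axis (z) vertical. Origin: underside of the steel hinge pin (8 mm radius). Jaws point to +x, handles to -x. A fin between the jaws may come as near as x = 20 mm to the pin.
- clip_handles (a point): Midpoint between the clamp's two handle plates (x -14 to -62 mm), at x -40, y 0, z 15 mm in its frame. Splayed at rest: 50 mm over the outsides here, 60 mm at the ends. Squeezed together (about 15 N each) they open the jaws until both meet stops; the plates are then parallel, 34 mm over the outsides, and the x axis bisects the jaws.
- clip_jaws (a point): Midpoint between the clamp's black rubber jaw pads (x 44 to 54 mm, 30 mm high), at x 49, y 0, z 15 mm in its frame. The pads are nearly shut at rest and 24 mm apart fully opened; let go, springs shut them with about 10 N on a thing 12 mm thick.
- clip_left (a joint): Angle of the clamp's +y arm, rad: 0 jaws shut, 0.22 fully opened.
- clip_right (a joint): Angle of the clamp's -y arm, rad: 0 jaws shut, 0.22 fully opened.
- mat: Fixed flat black rubber mat, 170 (x) by 310 (y) by 4 mm; origin: centre of its underside.
- can0: Squat mini drink can, red with a white band and silver top, 58 mm diameter, 64 mm tall, about 170 g, bottom-heavy, standing on the counter; may be absent. Origin: centre of its underside, z up its axis.
- can1: Squat mini drink can, green with a white band and silver top, 58 mm diameter, 64 mm tall, about 170 g, bottom-heavy, standing on the counter; may be absent. Origin: centre of its underside, z up its axis.
- can2: Squat mini drink can, yellow with a white band and silver top, 58 mm diameter, 64 mm tall, about 170 g, bottom-heavy, standing on the counter; may be absent. Origin: centre of its underside, z up its axis.
- can3: Squat mini drink can, blue with a white band and silver top, 58 mm diameter, 64 mm tall, about 170 g, bottom-heavy, standing on the counter; may be absent. Origin: centre of its underside, z up its axis.
- milk: White milk bottle, 56 mm diameter, 120 mm tall, not part of the job. Origin: centre of its underside.
- cup: Paper cup, 76 mm rim diameter, 85 mm tall, not part of the job. Origin: centre of its underside.
- dish: Small brass coin dish, 60 mm diameter, 20 mm tall, not part of the job. Origin: centre of its underside.
- tape: Cardboard-coloured roll of tape, 64 mm diameter, 25 mm high, not part of the job. Origin: centre of its underside.
- driver: Red-handled screwdriver lying beyond the cassette, not part of the job. Origin: near its middle; its x axis runs to the tip.
- terminal: Black handheld stock terminal with yellow keys, 150 by 70 by 22 mm, lying flat, not part of the job. Origin: centre of its underside.

How it is judged:
By the outcome, as a careful person would: the job done as asked, in the order asked, and still so for the second after the job is handed in, with the robot touching nothing.
Of can0, can1, can2, can3 only 2 to 4 are there at a start; the rules pass over those that are not, and their reading is None.
At some moment in a run one of can0, can1, can2, can3 may be knocked a few centimetres aside while the robot is not near it.
It also fails if it takes over 210 s, if anything falls off the work surface, if the arm or the gripper's body presses on something with over 40 N, if the wrist force passes 120 N, or if a joint passes its speed limit or range.

## Robot

A 7-joint arm with a two-finger parallel gripper is mounted at the origin on the work surface. World frame = base frame: x ahead of the robot, y to its left, z up, the work surface at z = 0. Lengths are in m, angles in rad, forces in N, time in s.
With the tool pointing down it reaches from about 0.425 to 0.95 m from the base axis. Payload 4.7 kg.
Tool frame: the origin (TCP) lies between the finger pads; the fingertips stand 22 mm ahead of it and the grasp point (between the pads) lies 3 mm ahead of it (nose_length is the distance from the TCP to the fingertips, in m); z points along the fingers, y is the line along which they close (so a half turn about z gives the same grasp; the last joint's range is limited). The gripper opens to 87 mm and grips with 3 to 60 N. Pads are 19 mm wide; open, the fingers measure 117 mm over their backs; the gripper's body (75 mm by 190 mm) begins 51 mm behind the grasp point.
Start: joints at [1.311, 0.469, -0.049, 1.532, 0.024, 1.141, -0.082], TCP at [0.154, -0.657, 0.245] pointing down, gripper open.
Joint ranges: [-2.59, 2.59], [-0.33, 1.99], [-1.39, 1.29], [0.1, 2.45], [-1.04, 4.18], [0.21, 1.99], [-2.66, 2.66]. Speed limits (rad/s): [2.57, 2.57, 3.14, 3.14, 3.14, 3.14, 3.14].

## Interface

Orientations are given as [roll, pitch, yaw] about the fixed x, y, z axes, in that order (R = Rz(yaw) Ry(pitch) Rx(roll)).
In Python, from cell import state, camera, close_job, masks_of, nose_length gives the robot as it stands.
- The arm moves only by the shell command python3 -m handwheel 'ROWS' [OPENING] [FORCE]. ROWS is text: rows parted by semicolons, each of 4 numbers parted by spaces: the shift along the tool's x, y, z in cm, then the turn about the tool's z in degrees. In form: x y z twist; .... A call has 1 to 20 rows; each row shifts and turns the commanded pose from where the row before left it, along the tool's axes as they then stand; what a row does not reach is not made up. A row lasts 1/10 s, in which the tool goes at most 50 mm and 8.59 degrees, less where a joint would pass 70% of its speed; a pose out of reach is approached as far as the arm can. A call is refused whole if a number of a shift passes 5 or a number of a turn 8.59, either way. A call with a gripper value outside its range is refused whole. OPENING is the opening, from -1 (shut) to 1 (fully open), set as the call begins (- or left out, the last holds). The fingers move at their own pace and stop on an object; FORCE is the grip in N (left out, the last holds). Time passes only in rows, so rows that do not move let the fingers close. It gives the time, the measured TCP pose, the force, the opening and the grip force at its end, in the units of the state.
- state(): the state, without advancing time (a new reading comes with each control period).
- camera(name): name is "scene" or "top" or "wrist"; returns a dict with "pixels" (384x512x3 uint8, red, green, blue), "intrinsics" (3x3 intrinsics, pixels), "eye" and "attitude" of the camera in the world; the wrist camera has in their place "T_tool_cam" (4x4, takes a point from camera to tool coordinates, whose origin is the TCP and whose axes are the flange's). Camera axes: x right, y down, z forward; pixel columns grow to the right and rows downward; lengths in m; the calibration is good to about 2 mm. A picture is of the moment at which its call begins: read the wrist's pose just before it. There is no depth.
- close_job(): hands the job in; it is judged then, once.
Trained networks look in a picture, given as the dict that the camera call returned (one of the last four; its "shot" number tells which), for a name from the list of things; names that differ only in an ending like _2 or _b are one class to them, and where a whole thing is asked for, a point or a joint stands for the part that bears it (a point fixed in the world has none). Each returns a list of dicts, best first, with "p" (0 to 1); they miss things now and then, are a little off and sometimes report something else, mostly with a low value. They report only what shows in the picture. A call takes as long as a camera call.
- masks_of(picture, label): "pixels" (384x512 bool, what is visible of it) and "at" ([column, row] in pixels, amid what is visible of it).
The state is a dict: "time_s": time; "q": joint angles; "joint_vel": joint speeds; "tau": joint torques, N m; "ee_pos": TCP position; "orientation": TCP orientation; "force": force on the tool from outside, world axes, zero at the start; "torque": the same for the moment, N m; "grip_width": opening from 0.0 (shut) to 1.0 (fully open); "finger_force": force on a finger pad.
Only numpy, scipy, OpenCV 4.12 (cv2) and the standard library are available. Lean on these libraries where they do the work, as an engineer would, in place of code of your own. Each camera call takes 0.05 s, during which the arm holds its last target. There are 200 camera calls.

## Working session

There is one attempt and no reset: what is moved stays moved. The work goes in short steps, Python scripts to look and compute and a shell command to move; the robot and the scene stay as the last step left them, time stands still between calls to the robot, and variables do not carry over. Pictures are saved under pics/ and viewed, at most 17 in all, crops included, and the job is handed in when it is done.

```bash
ls; mkdir -p pics; python3 - <<'E'
from cell import state,camera,masks_of,nose_length
import cv2,numpy as np
s=state();print(s, nose_length)
for n in ("scene","top"):
    c=camera(n);print(n,c["intrinsics"],c["eye"],c["attitude"],c["shot"])
    cv2.imwrite(f"pics/{n}0.png",cv2.resize(c["pixels"][:,:,::-1],(768,576),interpolation=cv2.INTER_CUBIC))
    for l in ["cassette","cover","cover_handle","cover_fin","cassette_fin","clip","clip_handles","clip_jaws","mat","can0","can1","can2","can3","milk","cup","dish","tape","driver","terminal"]:
        r=masks_of(c,l); print(l,[(round(a["p"],2),np.round(a["at"],1).tolist(),int(a["pixels"].sum())) for a in r[:2]])
E
```

```text
pics
{'time_s': 0.0, 'q': array([ 1.31113046,  0.46942435, -0.04857093,  1.53367606,  0.02411783,
        1.14098632, -0.08230314]), 'joint_vel': array([ 1.58881356e-03,  8.39816095e-04,  5.79390888e-04,  1.11585416e-03,
       -8.41966532e-05,  2.01739938e-03,  1.03175439e-03]), 'tau': array([ 3.80527081e-04, -5.07971263e+01, -8.04719492e-02, -2.36154753e+01,
       -6.14191848e-02,  3.79269663e-02,  1.82783087e-04]), 'ee_pos': array([ 0.15425661, -0.65657665,  0.2435184 ]), 'orientation': array([-3.13968711e+00,  9.62834463e-05,  2.30780080e-01]), 'force': array([ 0.02026344, -0.02253894,  0.01457804]), 'torque': array([ 0.03446641, -0.03222505, -0.00175777]), 'finger_force': 0.0, 'grip_width': 0.9992130564329028} 0.022
scene [[451.6448596    0.         246.43311753]
 [  0.         451.6448596  196.60079053]
 [  0.           0.           1.        ]] [ 1.42353625 -0.06588587  1.12642586] [-2.42854404e+00 -8.57426600e-05  1.49573184e+00] 1
cassette [(0.6, [246.1, 256.4], 1471)]
cover [(0.6, [241.5, 232.2], 3180), (0.51, [245.9, 256.1], 1574)]
cover_handle [(0.59, [244.6, 234.3], 328
[... 1255 characters left out ...]
[(0.56, [230.3, 215.3], 419), (0.35, [214.7, 85.5], 439)]
clip_handles [(0.81, [230.4, 218.6], 212)]
clip_jaws [(0.56, [229.2, 216.7], 315)]
mat [(0.65, [397.3, 195.0], 7778)]
can0 [(0.95, [97.8, 220.7], 595), (0.74, [153.0, 215.0], 518)]
can1 [(0.95, [97.8, 220.7], 595), (0.74, [153.0, 215.0], 518)]
can2 [(0.95, [97.8, 220.7], 595), (0.74, [153.0, 215.0], 518)]
can3 [(0.95, [97.8, 220.7], 595), (0.74, [153.0, 215.0], 518)]
milk [(0.56, [129.1, 117.1], 662)]
cup [(0.74, [133.3, 290.0], 993), (0.55, [231.7, 215.2], 194)]
dish [(0.61, [189.2, 223.7], 441)]
tape [(0.78, [307.7, 93.7], 345)]
driver [(0.58, [214.0, 82.8], 332), (0.22, [360.5, 118.4], 1562)]
terminal [(0.85, [359.6, 119.6], 1594)]
```

View pics/top0.png

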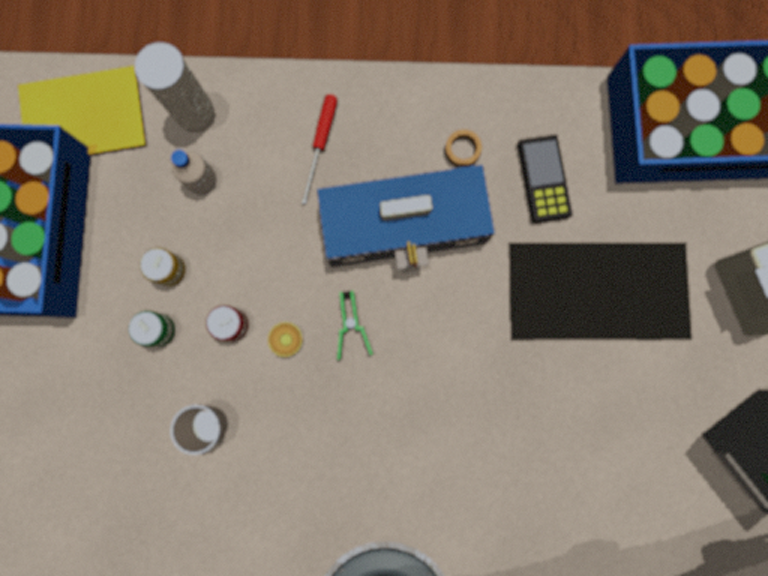

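View pics/scene0.png

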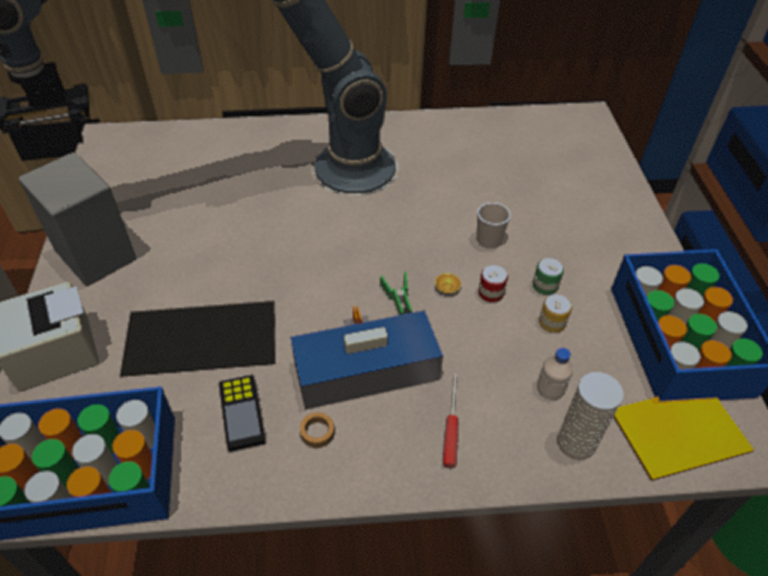

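Top view shows the cover (406,206 in the 768-wide picture), clip (350,325), cans yellow (160,266), green (150,329) and red (226,323), with no blue can, and the mat at (600,291). The scene view agrees. Next I measure them.

```bash
cat > h.py <<'E'
import numpy as np,cv2
from scipy.spatial.transform import Rotation as R
from cell import state,camera,masks_of
def cam(n):
    s=state();c=camera(n)
    if n=="wrist":
        T=np.eye(4);T[:3,:3]=R.from_euler("xyz",s["orientation"]).as_matrix();T[:3,3]=s["ee_pos"]
        T=T@np.array(c["T_tool_cam"]);c["R"],c["t"]=T[:3,:3],T[:3,3]
    else: c["R"],c["t"]=R.from_euler("xyz",c["attitude"]).as_matrix(),np.array(c["eye"])
    return c
def ray(c,uv,z):
    uv=np.atleast_2d(np.asarray(uv,float));d=np.c_[uv,np.ones(len(uv))]@np.linalg.inv(c["intrinsics"]).T@c["R"].T
    return (c["t"]+d*((z-c["t"][2])/d[:,2])[:,None])[:,:2]
def proj(c,P):
    p=(np.atleast_2d(P)-c["t"])@c["R"]@np.array(c["intrinsics"]).T
    return p[:,:2]/p[:,2:]
def hsv(c): return cv2.cvtColor(c["pixels"],cv2.COLOR_RGB2HSV)
def blob(m,k=0):
    n,l,st,ce=cv2.connectedComponentsWithStats(m.astype(np.uint8));i=np.argsort(-st[1:,4])[k]+1
    return l==i
def rect(c,m,z):  # centre, long side, short side, yaw of long side [deg], after mapping outline to plane z
    p=np.argwhere(m)[:,::-1];P=ray(c,p,z).astype(np.float32)
    (x,y),(w,h),a=cv2.minAreaRect(P*1000)
    if w<h:w,h,a=h,w,a+90
    return np.round([x,y,w,h,a],1)
def go(x,y,z,yaw=None):  # shift to target TCP in tool axes cm + twist deg (tool down); yaw = world direction of tool x, deg
    s=state();Rm=R.from_euler("xyz",s["orientation"]).as_matrix()
    d=(np.array([x,y,z])-s["ee_pos"])@Rm*100
    cur=np.degrees(np.arctan2(Rm[1,0],Rm[0,0]));tw=0 if yaw is None else -((yaw-cur+180)%360-180)
    print("shift cm",np.round(d,2),"twist",round(tw,2),"cur yaw",round(cur,2),"pos",np.round(s["ee_pos"],4),"t",round(s["time_s"],2))
E
python3 - <<'E'
from h import *
c=cam("top");H=hsv(c);h,s,v=[H[...,i].astype(int) for i in range(3)]
box=np.zeros(h.shape,bool);box[100:180,205:335]=1
m=blob(box&(h>95)&(h<125)&(s>120)&(v>90));print("cover",rect(c,m,.086),m.sum())
b2=np.zeros(h.shape,bool);b2[120:155,245:295]=1
m=blob(b2&(s<60)&(v>120));print("handle",rect(c,m,.120),m.sum())
b3=np.zeros(h.shape,bool);b3[150:240,335:465]=1
m=blob(b3&(v<60));print("mat",rect(c,m,.004),m.sum())
b4=np.zeros(h.shape,bool);b4[190:245,220:255]=1
m=blob(b4&(h>40)&(h<85)&(s>80));print("clip",rect(c,m,.03),m.sum()); P=ray(c,np.argwhere(m)[:,::-1],.02);print(P.min(0),P.max(0))
cv2.imwrite("pics/crops.png",np.hstack([cv2.resize(c["pixels"][185:250,210:275,::-1],None,fx=6,fy=6,interpolation=cv2.INTER_CUBIC),cv2.resize(c["pixels"][130:195,240:305,::-1],None,fx=6,fy=6,interpolation=cv2.INTER_CUBIC)]))
for l,u in (("yellow",(106,177)),("green",(98.5,219)),("red",(150,215))): print(l,ray(c,u,.064))
for r in masks_of(c,"can0"): print("can mask",round(r["p"],2),np.round(r["at"]),ray(c,r["at"],.04))
for l,u in (("cup",(131,287)),("dish",(190,226.5)),("tape",(309,99)),("milk",(120,107))):print(l,ray(c,u,.05))
E
```

```text
cover [651.5 -15.8 268.7 116.5 100.1] 4501
handle [651.2 -16.5  81.6  25.3 100.2] 366
mat [ 539.8 -354.6  303.1  161.2   91.5] 7306
clip [466.8  81.4 110.2  13.2 179.1] 106
[0.41194422 0.07560829] [0.52314186 0.08945471]
yellow [[0.55453485 0.38168429]]
green [[0.45152353 0.39239607]]
red [[0.46438664 0.26868133]]
can mask 0.82 [109. 179.] [[0.55315751 0.38215574]]
can mask 0.8 [153. 212.] [[0.47230561 0.26900217]]
can mask 0.63 [ 99. 220.] [[0.44935799 0.40002223]]
cup [[0.29136982 0.30782344]]
dish [[0.43972013 0.17308502]]
tape [[ 0.77042895 -0.11403842]]
milk [[0.73696413 0.3644647 ]]
```

View pics/crops.png

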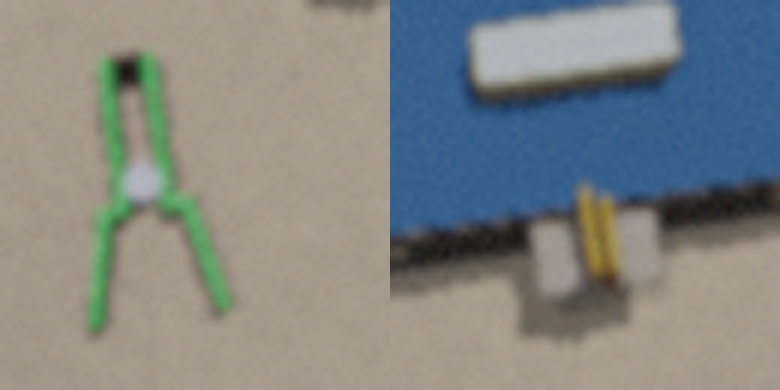

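```bash
python3 -m handwheel '0 0 -1.5 -8.5;0 0 -1.5 -8.5;0 0 -1.5 -8.5;0 0 -1.5 -8.5;0 0 -1.5 -8.5;0 0 -1.5 -8.5;0 0 -1.5 -8.5;0 0 -1.5 -8.5;0 0 -1.5 -8.5;0 0 -1.5 -8.5;0 0 0 -2;0 0 0 0' 0.2 30; python3 - <<'E'
from h import *
c=cam("top")
j=ray(c,(231.3,195.8),.03)[0];p=ray(c,(233.3,215.3),.03)[0];h=ray(c,[(226.2,240),(247.5,236.7)],.03).mean(0)
d=j-h;print("clip jaw,pin,h",j,p,h,np.degrees(np.arctan2(d[1],d[0])),np.degrees(np.arctan2(*(j-p)[::-1])))
a=np.radians(10.1);print("mat grey box top/bottom:")
c=cam("scene");print(ray(c,np.array([(95,283),(133,262),(25,185),(85,382)])/1.5,0), proj(c,[.65,-.016,.03]))
go(.6515,-.0162,.395,100.1)
print(state()["q"])
E
```

```text
time_s: 3.3
ee_pos: [0.1544, -0.6572, 0.3951]
orientation: [3.141, 0.001, 1.749]
force: [-0.8, 0.3, -0.3]
grip_width: 0.596
finger_force: 0.0
clip jaw,pin,h [0.52014575 0.0762425 ] [0.47121388 0.06956189] [0.41418717 0.0588089 ] 9.343291044362912 7.774463505545809
mat grey box top/bottom:
[[ 0.37115411 -0.60141236]
 [ 0.3118942  -0.52672358]
 [ 0.01562117 -0.84360563]
 [ 0.63707402 -0.57133005]] [[243.60792186 240.86049057]]
shift cm [ 5.429e+01  6.025e+01 -5.000e-02] twist 0.07 cur yaw 100.17 pos [ 0.1543 -0.657   0.3942] t 3.4
[ 1.50794365  0.41507498 -0.34942387  1.299159    0.13946647  1.45171573
  1.34674865]
```

```bash
python3 -m handwheel '2.7 3 0 0;2.7 3 0 0;2.7 3 0 0;2.7 3 0 0;2.7 3 0 0;2.7 3 0 0;2.7 3 0 0;2.7 3 0 0;2.7 3 0 0;2.7 3 0 0;2.7 3 0 0;2.7 3 0 0;2.7 3 0 0;2.7 3 0 0;2.7 3 0 0;2.7 3 0 0;2.7 3 0 0;2.7 3 0 0;2.7 3 0 0;2.7 3 0 0'; python3 -m handwheel '0 0 0 0;0 0 0 0'; python3 - <<'E'
from h import *
c=cam("wrist");go(.6515,-.0162,.25,100.1)
cv2.imwrite("pics/w1.png",c["pixels"][:,:,::-1])
for p in [(.6515,-.0162,.12)]: print(proj(c,p))
E
```

```text
time_s: 5.4
ee_pos: [0.6498, -0.018, 0.394]
orientation: [-3.141, 0.0, 1.748]
force: [0.3, -0.6, -0.5]
grip_width: 0.6
finger_force: 0.0
time_s: 5.6
ee_pos: [0.6491, -0.0181, 0.3936]
orientation: [-3.14, -0.0, 1.751]
force: [-0.3, -1.2, -0.0]
grip_width: 0.6
finger_force: 0.0
shift cm [ 0.3   0.34 14.39] twist 0.1 cur yaw 100.2 pos [ 0.6489 -0.0196  0.3939] t 5.65
[[259.1350627  166.08068998]]
```

View pics/w1.png

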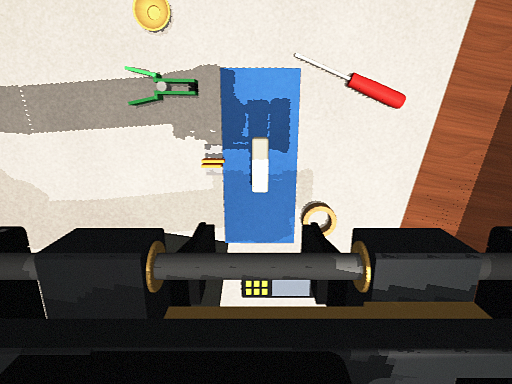

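```bash
python3 -m handwheel '0.3 0.3 3 0;0 0 4 0;0 0 4 0;0 0 4 0;0 0 4 0;0 0 4 0;0 0 3 0;0 0 1 0;0 0 1 0;0 0 0 0;0 0 0 0'; python3 - <<'E'
from h import *
go(.6515,-.0162,.114,100.1)
E
python3 -m handwheel '0 0 0 0;0 0 0 0;0 0 0 0;0 0 0 0;0 0 0 0;0 0 0 0' -1 40; python3 -c "
from h import *
go(.6515,-.0162,.114,100.1)"
```

```text
time_s: 6.75
ee_pos: [0.6524, -0.0159, 0.1162]
orientation: [3.139, 0.001, 1.749]
force: [-0.4, -0.0, 0.3]
grip_width: 0.6
finger_force: 0.0
shift cm [-0.02 -0.1   0.21] twist 0.09 cur yaw 100.19 pos [ 0.6524 -0.0159  0.1162] t 6.75
time_s: 7.35
ee_pos: [0.6514, -0.0157, 0.1148]
orientation: [-3.141, 0.0, 1.749]
force: [-0.5, 0.3, 1.8]
grip_width: 0.27
finger_force: 40.0
shift cm [-0.05  0.    0.08] twist 0.12 cur yaw 100.22 pos [ 0.6514 -0.0157  0.1148] t 7.35
```

```bash
python3 -m handwheel '0 0 -0.5 0;0 0 -1 0;0 0 -2 0;0 0 -3 0;0 0 -3 0;0 0 -2 0;0 0 0 0'; python3 -c "
from h import *
print(state()['force']);go(.5398,-.3546,.0448,91.5)"
```

```text
time_s: 8.05
ee_pos: [0.6533, -0.015, 0.2335]
orientation: [3.135, 0.001, 1.749]
force: [-0.0, 0.1, -2.1]
grip_width: 0.272
finger_force: 40.0
[-0.04194295  0.10182024 -2.08487094]
shift cm [-31.39 -17.34  18.78] twist 8.73 cur yaw 100.23 pos [ 0.6533 -0.015   0.2335] t 8.05
```

```bash
python3 -m handwheel '-1.3 -0.7 0 0;-2.6 -1.45 0 0;-2.6 -1.45 0 0;-2.6 -1.45 0 0;-2.6 -1.45 0 0;-2.6 -1.45 0 0;-2.6 -1.45 0 0;-2.6 -1.45 0 0;-2.6 -1.45 0 0;-2.6 -1.45 0 0;-2.6 -1.45 0 0;-2.6 -1.45 0 0;-1.4 -0.7 0 0;0 0 0 2.2;0 0 0 2.2;0 0 0 2.2;0 0 0 2.2;0 0 0 0;0 0 0 0'; python3 - <<'E'
from h import *
c=cam("top");m=blob((c["pixels"].max(2)<60)&(np.arange(512)[None,:]>330)&(np.arange(384)[:,None]>150)&(np.arange(512)[None,:]<470))
go(.5398,-.3546,.0448,91.5)
E
```

```text
time_s: 9.95
ee_pos: [0.5358, -0.3542, 0.2287]
orientation: [-3.14, -0.001, 1.597]
force: [0.0, -0.9, -2.9]
grip_width: 0.272
finger_force: 40.0
shift cm [-0.05  0.4  18.41] twist -0.02 cur yaw 91.48 pos [ 0.536  -0.3543  0.2289] t 10.0
```

```bash
python3 -m handwheel '0 0.4 2 0;0 0 3 0;0 0 3 0;0 0 3 0;0 0 3 0;0 0 2 0;0 0 1 0;0 0 0.6 0;0 0 0.3 0;0 0 0 0;0 0 0 0'; python3 -c "
from h import *
print(state()['force']);go(.5398,-.3546,.0448,91.5)"
```

```text
time_s: 11.1
ee_pos: [0.541, -0.3547, 0.0516]
orientation: [3.14, 0.001, 1.596]
force: [-0.3, -0.1, -2.4]
grip_width: 0.27
finger_force: 40.0
[-0.34952348 -0.12909791 -2.43748801]
shift cm [ 0.02 -0.12  0.68] twist -0.08 cur yaw 91.42 pos [ 0.541  -0.3547  0.0516] t 11.1
```

```bash
python3 -m handwheel '0 -0.1 0.3 0;0 0 0.3 0;0 0 0.1 0;0 0 0 0;0 0 0 0'; python3 -m handwheel '0 0 0 0;0 0 0 0;0 0 0 0;0 0 0 0' 0.1; python3 -c "
from h import *
print(state()['force']);go(.5398,-.3546,.0448,91.5)"
```

```text
time_s: 11.6
ee_pos: [0.5395, -0.3548, 0.0448]
orientation: [3.141, 0.001, 1.596]
force: [-2.2, 0.5, 6.4]
grip_width: 0.273
finger_force: 40.0
time_s: 12.0
ee_pos: [0.5394, -0.3544, 0.0434]
orientation: [3.141, -0.0, 1.596]
force: [0.7, 0.9, 0.2]
grip_width: 0.52
finger_force: 0.0
[0.69359073 0.91837704 0.19093638]
shift cm [-0.02  0.04 -0.14] twist -0.07 cur yaw 91.43 pos [ 0.5394 -0.3544  0.0434] t 12.0
```

```bash
python3 -m handwheel '0 0 -3 0;0 0 -4 0;0 0 -4 0;0 0 -4 0;0 0 -4 0;0 0 -4 0;4 0 -3 0;4 0 0 0;4 0 0 0;4 0 0 0;4 0 0 0;4 0 0 0;4 0 0 0;4 0 0 0;4 0 0 0;4 0 0 0;4 0 0 0;4 0 0 0;2 0 0 0;0 0 0 0'; python3 - <<'E'
from h import *
c=cam("top");H=hsv(c);h,s,v=[H[...,i].astype(int) for i in range(3)]
cv2.imwrite("pics/top1.png",cv2.resize(c["pixels"][:,:,::-1],(768,576),interpolation=cv2.INTER_CUBIC))
box=np.zeros(h.shape,bool);box[150:240,330:470]=1
m=blob(box&(h>95)&(h<125)&(s>100)&(v>70));print("cover",rect(c,m,.016),m.sum())
m=blob(box&(s<60)&(v>110));print("handle",rect(c,m,.050),m.sum())
go(.47,.33,.28,100.1)
E
```

```text
time_s: 14.0
ee_pos: [0.5258, 0.1496, 0.3038]
orientation: [3.141, -0.002, 1.603]
force: [-0.6, -0.1, 0.0]
grip_width: 0.553
finger_force: 0.0
cover [ 539.3 -355.   277.3  120.8   91.5] 4683
handle [ 533.3 -342.3  352.4  221.3   91.5] 4953
shift cm [18.46 -5.12  2.36] twist -8.47 cur yaw 91.63 pos [0.5264 0.1469 0.3036] t 14.05
```

View pics/top1.png

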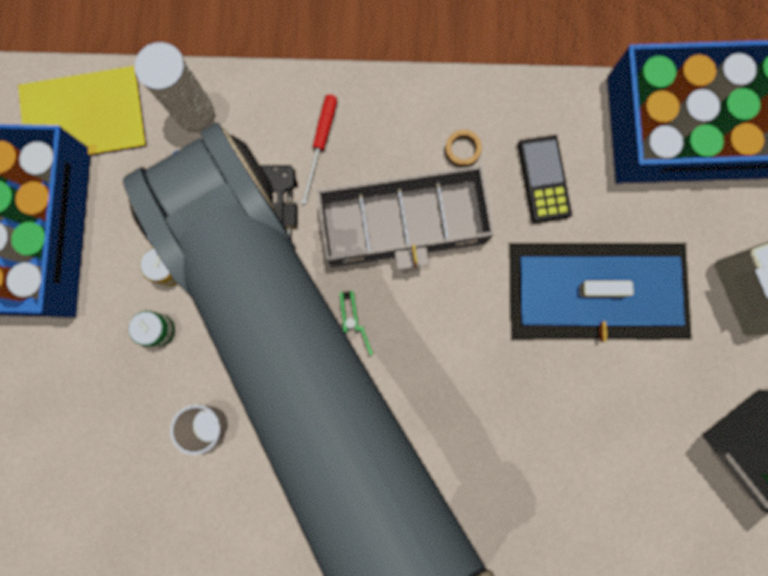

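Cover lies centred on the mat at (605,291), the cassette is open at (405,217), and the clip at (350,322) is half hidden by the arm. On to the cans.

```bash
python3 -m handwheel '3.7 -1 0 0;3.7 -1 0 0;3.7 -1 0 0;3.7 -1 0 0;3.7 -1 0 0;0 0 0 -4.2;0 0 0 -4.2;0 0 0 0;0 0 0 0'; python3 - <<'E'
from h import *
c=cam("wrist")
cv2.imwrite("pics/w2.png",c["pixels"][:,:,::-1])
for r in masks_of(c,"can0"): print("can",round(r["p"],2),np.round(r["at"]),ray(c,r["at"],.05),r["pixels"].sum())
for n,p in dict(yel=(.5545,.3817,.064),gre=(.4515,.3924,.064),red=(.4644,.2687,.064)).items(): print(n,proj(c,p))
go(.4644,.2687,.064,100.1)
c=cam("top");m=cv2.cvtColor(c["pixels"],cv2.COLOR_RGB2GRAY)<75
b=np.zeros(m.shape,bool);b[105:182,208:335]=1
m=blob(m&b);print("cassette rim",rect(c,m,.082),m.sum())
E
```

```text
time_s: 14.95
ee_pos: [0.4732, 0.3276, 0.3032]
orientation: [-3.141, 0.001, 1.738]
force: [-0.2, -0.1, -0.5]
grip_width: 0.548
finger_force: 0.0
can 0.76 [326. 136.] [[0.55662733 0.38717541]] 1765
can 0.7 [249. 118.] [[0.45124741 0.39396079]] 1625
can 0.65 [248. 204.] [[0.46874716 0.27705939]] 1522
yel [[325.89757306 141.06780251]]
gre [[248.59051613 118.91823323]]
red [[243.62313754 211.71093816]]
shift cm [-5.69 -1.84 23.95] twist -0.45 cur yaw 99.65 pos [0.473  0.328  0.3034] t 15.05
cassette rim [650.9 -15.9 260.4 103.2 100.1] 1001
```

View pics/w2.png

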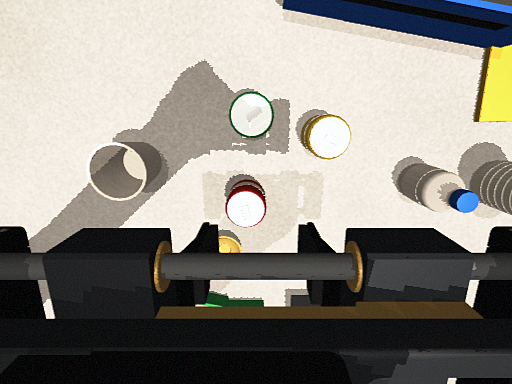

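Discs in the wrist view: green (251,115), yellow (328,135), red (245,206).

```bash
python3 - <<'E'
from h import *
c=cam("wrist")
for n,u in dict(yel=(328,135),gre=(251,115),red=(245.5,206)).items():
    # refine: centroid of silver/white disc by Hough near u
    g=cv2.medianBlur(cv2.cvtColor(c["pixels"],cv2.COLOR_RGB2GRAY),3);x,y=int(u[0])-40,int(u[1])-40
    C=cv2.HoughCircles(g[y:y+80,x:x+80],cv2.HOUGH_GRADIENT,1,30,param1=100,param2=12,minRadius=16,maxRadius=26)
    hc=None if C is None else C[0,0,:2]+[x,y]
    print(n,ray(c,u,.064)[0],None if hc is None else (hc,C[0,0,2],ray(c,hc,.064)[0]))
E
python3 -m handwheel '0 0 0 0;0 0 0 0;0 0 0 0;0 0 0 0' 0.68 25
```

```text
yel [0.55505214 0.39053143] (array([326.5, 135.5]), np.float32(23.2), array([0.55329349, 0.38958938]))
gre [0.45329345 0.39833233] (array([250.5, 115.5]), np.float32(20.8), array([0.45276918, 0.39762398]))
red [0.46543326 0.27795381] (array([245.5, 208.5]), np.float32(18.6), array([0.46600231, 0.27438224]))
time_s: 15.55
ee_pos: [0.4723, 0.3291, 0.3035]
orientation: [3.142, 0.0, 1.742]
force: [-0.3, -0.3, 0.1]
grip_width: 0.801
finger_force: 0.0
```

```bash
python3 -m handwheel '-2.7 -0.9 4 0;-2.7 -0.9 4 0;0 0 4 -0.4;0 0 0 0;0 0 0 0;0 0 0 0'; python3 - <<'E'
from h import *
c=cam("wrist")
cv2.imwrite("pics/w3.png",c["pixels"][:,:,::-1])
go(.4655,.2735,.058,100.1)
s=state();T=R.from_euler("xyz",s["orientation"]).as_matrix()
print(proj(c,s["ee_pos"]+T@[0,0,.003]))
for n,p in dict(yel=(.554,.3817,.064),gre=(.4525,.3924,.064),red=(.4655,.2687,.064),red2=(.4655,.2775,.064)).items(): print(n,proj(c,p))
E
```

```text
time_s: 16.15
ee_pos: [0.4648, 0.2749, 0.1859]
orientation: [3.138, -0.002, 1.75]
force: [-0.3, 0.0, 0.3]
grip_width: 0.837
finger_force: 0.0
shift cm [-1.600e-01 -1.000e-02  1.279e+01] twist 0.18 cur yaw 100.28 pos [0.4648 0.2748 0.1859] t 16.2
[[256.44970654 254.35541068]]
yel [[380.31487562  95.6585088 ]]
gre [[266.83119134  59.32827419]]
red [[255.90564621 201.92911717]]
red2 [[257.56616877 193.08787487]]
```

View pics/w3.png

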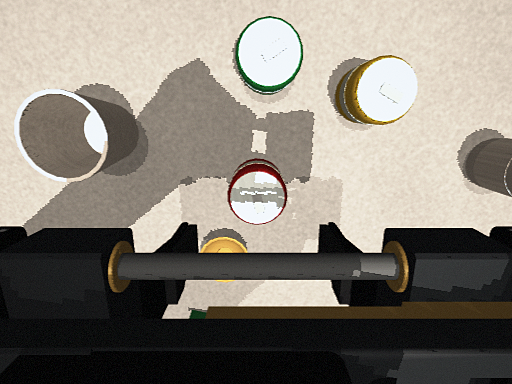

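```bash
python3 -m handwheel '0 0.2 0 8.5;0 0 0 8.5;0 0 0 8.5;0 0 0 8.5;0 0 0 8.5;0 0 0 8.5;0 0 0 8.5;0 0 0 8.5;0 0 0 8.5;0 0 0 8.5;0 0 0 5;0 0 3 0;0 0 3 0;0 0 3 0;0 0 2 0;0 0 1.7 0;0 0 0 0;0 0 0 0'; python3 -c "
from h import *
go(.467,.274,.058,10.1);print(state()['force'],state()['q'])"
```

```text
time_s: 18.0
ee_pos: [0.4665, 0.2744, 0.0579]
orientation: [-3.14, -0.002, 0.179]
force: [1.3, 0.6, 0.7]
grip_width: 0.837
finger_force: 0.0
shift cm [ 0.04  0.05 -0.01] twist 0.17 cur yaw 10.27 pos [0.4665 0.2744 0.0579] t 18.0
[1.30705496 0.56141328 0.67936725] [-0.27363154  0.5324429  -0.43283535  1.99390695  0.3437647   0.68336123
 -2.31437435]
```

```bash
python3 -m handwheel '0 0 0 0;0 0 0 0;0 0 0 0;0 0 0 0;0 0 0 0' -1 8; python3 -m handwheel '0 0 0 0;0 0 0 0;0 0 0 0;0 0 0 -4;0 0 0 -8.5;0 0 0 -8.5;0 0 0 -8.5;0 0 0 -8.5;0 0 0 -8.5;0 0 0 -8.5;0 0 0 -8.5;0 0 0 -8.5;0 0 0 -8.5;0 0 0 -8.5;0 0 0 -1;0 0 0 0;0 0 0 0' 0.68; python3 -m handwheel '0 0 0 0;0 0 0 0;0 0 0 0;0 0 0 0' -1 25;  python3 -m handwheel '0 0 -2 0;0 0 -3 0;0 0 -4 0;0 0 -4 0;0 0 -2 0;0 0 0 0';python3 -c "
from h import *
go(.65,-.016,.063,100.1);print(state()['force'],state()['q'])"
```

```text
time_s: 18.5
ee_pos: [0.4664, 0.2732, 0.0575]
orientation: [3.141, -0.001, 0.178]
force: [-1.6, -1.5, 7.1]
grip_width: 0.661
finger_force: 8.0
time_s: 20.2
ee_pos: [0.4658, 0.2731, 0.0565]
orientation: [3.142, 0.0, 1.747]
force: [0.3, 0.8, -0.5]
grip_width: 0.843
finger_force: 0.0
time_s: 20.6
ee_pos: [0.4656, 0.2732, 0.0566]
orientation: [-3.142, 0.0, 1.749]
force: [-0.3, 0.3, 0.8]
grip_width: 0.658
finger_force: 25.0
time_s: 21.2
ee_pos: [0.467, 0.2744, 0.2093]
orientation: [3.136, -0.002, 1.749]
force: [-0.1, 1.2, -1.5]
grip_width: 0.658
finger_force: 25.0
shift cm [-31.85  12.79  14.66] twist 0.1 cur yaw 100.2 pos [0.467  0.2744 0.2093] t 21.2
[-0.12877958  1.17186828 -1.50825665] [ 0.14654778  0.45815895 -0.98678782  1.85581726  0.43968085  1.05792786
 -0.83572317]
```

```bash
python3 -m handwheel '-2.2 1.3 0 0;-3.6 2.1 0 0;-3.6 2.1 0 0;-3.6 2.1 0 0;-3.6 2.1 0 0;-3.6 2.1 0 0;-1.6 1 0 0;0 0 0 0;0 0 0 0;0 0 0 0'; cat >> h.py <<'E'
C0=np.array([.651,-.016]);CY=np.radians(10.1)
def cas(X,Y): return C0+np.array([[np.cos(CY),-np.sin(CY)],[np.sin(CY),np.cos(CY)]])@np.array([X,Y])
E
python3 - <<'E'
from h import *
c=cam("wrist");p=c["pixels"][:,:,::-1].copy()
for X,Y,z in [(0,0,.03),(0,-.067,.03),(-.054,-.1325,.082),(.054,-.1325,.082),(.054,.1325,.082),(-.054,.1325,.082),(-.088,-.004,.102),(-.058,-.004,.102),(-.054,0,.03),(.054,0,.03),(-.054,-.067,.03),(.054,-.067,.03)]:
    u=proj(c,[*cas(X,Y),z])[0]; cv2.circle(p,tuple(int(round(a)) for a in u),2,(255,0,255),-1)
cv2.imwrite("pics/w4.png",cv2.resize(p,(768,576)))
go(*cas(0,.1005),.063,100.1)
E
```

```text
time_s: 22.2
ee_pos: [0.6289, 0.0835, 0.2061]
orientation: [-3.14, -0.001, 1.753]
force: [-0.0, 0.6, -1.1]
grip_width: 0.66
finger_force: 25.0
shift cm [-0.14  0.42 14.34] twist 0.33 cur yaw 100.43 pos [0.6291 0.0835 0.2064] t 22.25
```

View pics/w4.png

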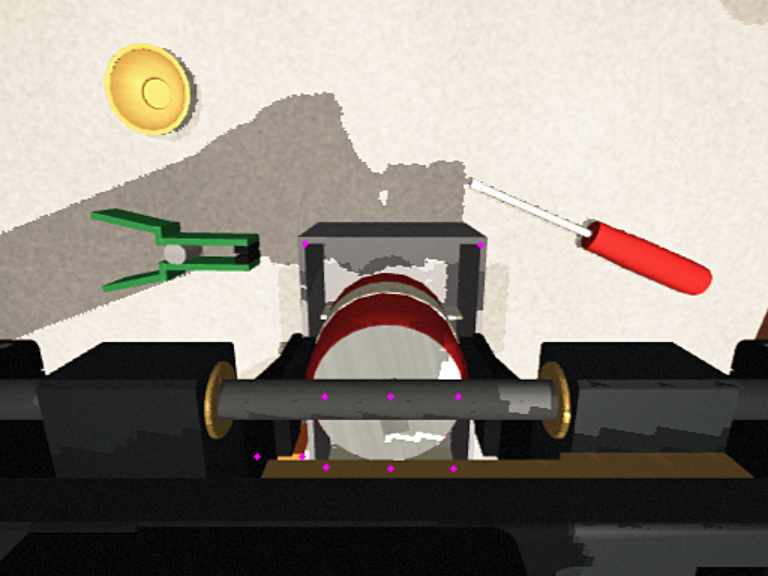

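Wrist view: the predicted inner corners (306,244) and (481,245) fall on the cassette's mouth, so its pose is good; the clip's pin is at (176,254).

```bash
python3 -m handwheel '-0.1 0.4 0 0.3;0 0 2 0;0 0 2.5 0;0 0 0 0;0 0 0 0;0 0 0 0'; python3 -c "
from h import *
go(*cas(0,.1005),.063,100.1)
c=cam('wrist')
K=np.array([(176,254),(256,250),(95,213),(105,288)])/1.5
"
```

```text
time_s: 22.85
ee_pos: [0.6353, 0.0819, 0.1631]
orientation: [3.139, -0.0, 1.744]
force: [1.6, -0.0, -1.4]
grip_width: 0.661
finger_force: 25.0
shift cm [ 0.14 -0.19 10.01] twist -0.15 cur yaw 99.95 pos [0.6353 0.0819 0.1631] t 22.85
```

```bash
python3 -m handwheel '0.1 -0.1 2 0;0 0 2 0;0 0 2 0;0 0 2 0;0 0 1.5 0;0 0 0.3 0;0 0 0 0;0 0 0 0'; python3 -c "
from h import *
go(*cas(0,.1005),.063,100.1);print(state()['force'])"
```

```text
time_s: 23.7
ee_pos: [0.6342, 0.0823, 0.0647]
orientation: [3.14, -0.0, 1.744]
force: [0.1, 0.8, -1.5]
grip_width: 0.659
finger_force: 25.0
shift cm [ 0.08 -0.07  0.17] twist -0.18 cur yaw 99.92 pos [0.6342 0.0823 0.0647] t 23.7
[ 0.06618136  0.7835746  -1.52155443]
```

```bash
python3 -m handwheel '0 0 0.2 0;0 0 0 0;0 0 0 0'; python3 -m handwheel '0 0 0 0;0 0 0 0;0 0 0 0' 0.52;  python3 -m handwheel '0 0 -2 0;0 0 -3 0;0 0 -4 0;0 0 -4 0;0 0 -2 0;0 0 0 0;0 0 0 0'; python3 -c "
from h import *
go(.557,.387,.19,100.1)"
```

```text
time_s: 24.0
ee_pos: [0.6335, 0.0819, 0.0619]
orientation: [3.141, 0.0, 1.744]
force: [0.2, 0.3, -1.6]
grip_width: 0.658
finger_force: 25.0
time_s: 24.3
ee_pos: [0.6336, 0.082, 0.0619]
orientation: [3.141, -0.0, 1.744]
force: [-0.2, -0.8, -0.6]
grip_width: 0.749
finger_force: 0.0
time_s: 25.0
ee_pos: [0.6332, 0.0817, 0.2113]
orientation: [-3.142, 0.001, 1.744]
force: [-0.4, -1.2, -0.5]
grip_width: 0.758
finger_force: 0.0
shift cm [31.39 -2.24  2.11] twist -0.18 cur yaw 99.92 pos [0.6332 0.0817 0.2113] t 25.0
```

```bash
python3 -m handwheel '2 -0.1 0 0;4 -0.3 0 0;4 -0.3 0 0;4 -0.3 0 0;4 -0.3 0 0;4 -0.3 0 0;4 -0.3 0 0;3.4 -0.3 0 0;2 0 0 0;0 0 -1 0;0 0 0 0;0 0 0 0;0 0 0 0' 0.68; python3 - <<'E'
from h import *
c=cam("wrist");cv2.imwrite("pics/w5.png",c["pixels"][:,:,::-1])
for r in masks_of(c,"can0"):
    if r["p"]>.4: print("can",round(r["p"],2),np.round(r["at"]),ray(c,r["at"],.055),r["pixels"].sum())
print(proj(c,[[.557,.387,.064],[.453,.396,.064]]))
go(.557,.387,.058,100.1);print(state()["q"])
E
```

```text
time_s: 26.3
ee_pos: [0.5585, 0.3854, 0.2209]
orientation: [-3.141, 0.002, 1.741]
force: [0.2, 0.3, -0.0]
grip_width: 0.84
finger_force: 0.0
can 0.74 [163. 156.] [[0.45576179 0.39910571]] 2809
[[255.75288586 184.49347923]
 [157.62564978 159.43317778]]
shift cm [ 0.14 -0.1  16.31] twist -0.29 cur yaw 99.81 pos [0.5583 0.3859 0.2211] t 26.4
[-0.10492176  0.65227866 -0.88938007  1.51358983  0.52472978  1.22875159
 -0.90112051]
```

View pics/w5.png

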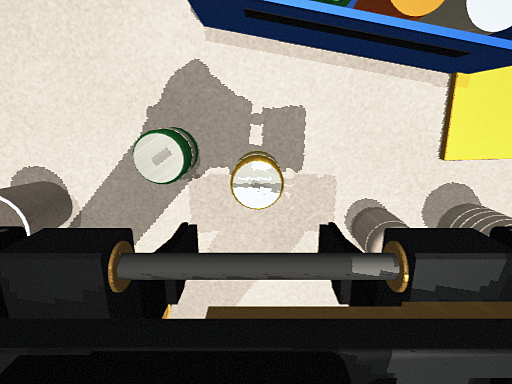

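Yellow disc at (257,183), where predicted; green disc at (160,158). Now centring and grasping yellow.

```bash
python3 -m handwheel '0.2 -0.1 0 -8.5;0 0 0 -8.5;0 0 0 -8.5;0 0 0 -8.5;0 0 0 -8.5;0 0 0 -8.5;0 0 0 -8.5;0 0 0 -8.5;0 0 0 -8.5;0 0 0 -8.5;0 0 0 -5;0 0 3 0;0 0 4 0;0 0 4 0;0 0 3 0;0 0 2 0;0 0 0.2 0;0 0 0 0;0 0 0 0'; python3 -c "
from h import *
go(.558,.3885,.058,190.1);print(state()['force'],state()['q'])"
```

```text
time_s: 28.3
ee_pos: [0.5569, 0.3902, 0.0616]
orientation: [3.14, 0.003, -2.969]
force: [-0.4, -0.8, 0.6]
grip_width: 0.84
finger_force: 0.0
shift cm [-0.08 -0.19  0.36] twist -0.19 cur yaw -170.09 pos [0.5569 0.3902 0.0616] t 28.3
[-0.41005812 -0.8035721   0.61709141] [-0.01300879  0.96350696 -1.10196068  1.62854103  0.93008029  1.15289812
  0.39086214]
```

```bash
python3 -m handwheel '-0.1 -0.1 0.3 0;0 0 0 0;0 0 0 0;0 0 0 0;0 0 0 0;0 0 0 0' -1 8; python3 -m handwheel '0 0 0 0;0 0 0 0;0 0 0 0;0 0 0 4;0 0 0 8.5;0 0 0 8.5;0 0 0 8.5;0 0 0 8.5;0 0 0 8.5;0 0 0 8.5;0 0 0 8.5;0 0 0 8.5;0 0 0 8.5;0 0 0 8.5;0 0 0 1;0 0 0 0;0 0 0 0' 0.68; python3 -m handwheel '0 0 0 0;0 0 0 0;0 0 0 0;0 0 0 0' -1 25;  python3 -m handwheel '0 0 -2 0;0 0 -3 0;0 0 -4 0;0 0 -4 0;0 0 -2 0;0 0 0 0';python3 -c "
from h import *
go(*cas(0,.0335),.063,100.1);print(state()['force'],state()['q'])"
```

```text
time_s: 28.9
ee_pos: [0.5579, 0.3878, 0.0571]
orientation: [-3.14, 0.001, -2.969]
force: [0.2, -4.0, 5.4]
grip_width: 0.665
finger_force: 8.0
time_s: 30.6
ee_pos: [0.5572, 0.3885, 0.0563]
orientation: [-3.141, -0.0, 1.746]
force: [0.7, -0.3, -0.4]
grip_width: 0.84
finger_force: 0.0
time_s: 31.0
ee_pos: [0.5573, 0.3883, 0.0564]
orientation: [-3.141, 0.0, 1.744]
force: [-1.2, 0.3, -0.5]
grip_width: 0.663
finger_force: 25.0
time_s: 31.6
ee_pos: [0.5584, 0.3904, 0.2118]
orientation: [3.134, -0.004, 1.744]
force: [0.2, 0.6, -1.6]
grip_width: 0.662
finger_force: 25.0
shift cm [-38.33   2.    14.74] twist -0.17 cur yaw 99.93 pos [0.5584 0.3904 0.2118] t 31.6
[ 0.18667122  0.55280798 -1.62187759] [-0.10314415  0.66636419 -0.90137326  1.5229109   0.54627206  1.21046746
 -0.9185789 ]
```

```bash
python3 -m handwheel '-2.3 0.2 0 0;-4 0.2 0 0;-4 0.2 0 0;-4 0.2 0 0;-4 0.2 0 0;-4 0.2 0 0;-4 0.2 0 0;-4 0.2 0 0;-4 0.2 0 0;-2.5 0.2 0 0;-1.5 0 0 0;0 0 2 0;0 0 2 0;0 0 0 0;0 0 0 0;0 0 0 0'; python3 -c "
from h import *
go(*cas(0,.0335),.063,100.1)"
```

```text
time_s: 33.2
ee_pos: [0.6435, 0.0156, 0.1676]
orientation: [3.14, -0.0, 1.745]
force: [1.3, -0.6, -1.2]
grip_width: 0.658
finger_force: 25.0
shift cm [ 0.1   0.16 10.46] twist -0.11 cur yaw 99.99 pos [0.6435 0.0156 0.1676] t 33.2
```

```bash
python3 -m handwheel '0.1 0.2 2 0;0 0 2 0;0 0 2 0;0 0 2 0;0 0 1.5 0;0 0 0.5 0;0 0 0 0;0 0 0 0'; python3 -c "
from h import *
go(*cas(0,.0335),.063,100.1);print(state()['force'])"
```

```text
time_s: 34.0
ee_pos: [0.6456, 0.0162, 0.0673]
orientation: [3.14, -0.0, 1.744]
force: [-0.2, -0.7, -1.3]
grip_width: 0.659
finger_force: 25.0
shift cm [ 0.08 -0.03  0.43] twist -0.17 cur yaw 99.93 pos [0.6456 0.0162 0.0673] t 34.0
[-0.16537799 -0.66682756 -1.30184708]
```

```bash
python3 -m handwheel '0 0 0.3 0;0 0 0.2 0;0 0 0 0;0 0 0 0'; python3 -m handwheel '0 0 0 0;0 0 0 0;0 0 0 0' 0.52;  python3 -m handwheel '0 0 -2 0;0 0 -3 0;0 0 -4 0;0 0 -4 0;0 0 -2 0;0 0 0 0;0 0 0 0'; python3 -c "
from h import *
go(.456,.3965,.21,100.1)"
```

```text
time_s: 34.4
ee_pos: [0.645, 0.0158, 0.0617]
orientation: [3.141, 0.0, 1.744]
force: [0.0, 0.9, -1.3]
grip_width: 0.658
finger_force: 25.0
time_s: 34.7
ee_pos: [0.6452, 0.016, 0.0619]
orientation: [3.141, 0.0, 1.744]
force: [-0.5, -0.8, 0.3]
grip_width: 0.751
finger_force: 0.0
time_s: 35.4
ee_pos: [0.6448, 0.0158, 0.2124]
orientation: [3.141, 0.001, 1.744]
force: [-0.1, 0.1, -0.2]
grip_width: 0.758
finger_force: 0.0
shift cm [ 40.75 -12.04   0.2 ] twist -0.17 cur yaw 99.93 pos [0.6448 0.0158 0.2124] t 35.4
```

```bash
python3 -m handwheel '2 -0.6 0 0;4 -1.2 0 0;4 -1.2 0 0;4 -1.2 0 0;4 -1.2 0 0;4 -1.2 0 0;4 -1.2 0 0;4 -1.2 0 0;4 -1.2 0 0;4 -1.2 0 0;2.7 -0.6 0 0;0 0 -1 0;0 0 0 0;0 0 0 0' 0.68; python3 - <<'E'
from h import *
c=cam("wrist");g=cv2.medianBlur(cv2.cvtColor(c["pixels"],cv2.COLOR_RGB2GRAY),3)
for r in masks_of(c,"can1"):
    if r["p"]>.4: print("can",round(r["p"],2),np.round(r["at"]),ray(c,r["at"],.055),r["pixels"].sum())
print(proj(c,[[.456,.3965,.064]]))
C=cv2.HoughCircles(g[:230],cv2.HOUGH_GRADIENT,1,30,param1=100,param2=14,minRadius=22,maxRadius=32)
print(C,[ray(c,k[:2],.064) for k in C[0][:3]] if C is not None else 0)
go(.456,.3965,.058,100.1);print(state()["q"])
E
```

```text
time_s: 36.8
ee_pos: [0.4575, 0.3945, 0.2207]
orientation: [-3.141, 0.002, 1.742]
force: [1.4, -0.4, -0.6]
grip_width: 0.838
finger_force: 0.0
can 0.81 [250. 178.] [[0.44946436 0.3996409 ]] 2356
[[255.83202126 184.04095496]]
[[[252.5 180.5  25.7]
  [453.5   8.5  27.9]]] [array([[0.45190855, 0.39967079]]), array([[0.6044662, 0.5875251]])]
shift cm [ 0.28 -0.11 16.27] twist -0.34 cur yaw 99.76 pos [0.4577 0.3942 0.2207] t 36.9
[-0.10642325  0.55220434 -0.95968204  1.6970837   0.48963799  1.15468279
 -1.03126541]
```

```bash
python3 -m handwheel '0.45 -0.35 0 0;0 0 0 -8.5;0 0 0 -8.5;0 0 0 -8.5;0 0 0 -8.5;0 0 0 -8.5;0 0 0 -8.5;0 0 0 -8.5;0 0 0 -8.5;0 0 0 -8.5;0 0 0 -8.5;0 0 0 -5;0 0 3 0;0 0 4 0;0 0 4 0;0 0 3 0;0 0 2 0;0 0 0.2 0;0 0 0 0;0 0 0 0'; python3 -c "
from h import *
go(.4535,.398,.058,190.1);print(state()['force'],state()['q'])"
```

```text
time_s: 38.9
ee_pos: [0.4529, 0.401, 0.0613]
orientation: [3.14, 0.002, -2.969]
force: [0.3, -0.2, -0.1]
grip_width: 0.839
finger_force: 0.0
shift cm [-0.01 -0.31  0.33] twist -0.19 cur yaw -170.09 pos [0.4529 0.401  0.0613] t 38.9
[ 0.26718703 -0.21372668 -0.08556378] [-0.04755644  0.89603837 -1.13990719  1.81763759  0.93477763  1.08039748
  0.19504504]
```

```bash
python3 -m handwheel '0 -0.2 0.3 0;0 0 0 0;0 0 0 0;0 0 0 0;0 0 0 0;0 0 0 0' -1 8; python3 -m handwheel '0 0 0 0;0 0 0 0;0 0 0 0;0 0 0 4;0 0 0 8.5;0 0 0 8.5;0 0 0 8.5;0 0 0 8.5;0 0 0 8.5;0 0 0 8.5;0 0 0 8.5;0 0 0 8.5;0 0 0 8.5;0 0 0 8.5;0 0 0 1;0 0 0 0;0 0 0 0' 0.68; python3 -m handwheel '0 0 0 0;0 0 0 0;0 0 0 0;0 0 0 0' -1 25;  python3 -m handwheel '0 0 -2 0;0 0 -3 0;0 0 -4 0;0 0 -4 0;0 0 -2 0;0 0 0 0';python3 -c "
from h import *
go(*cas(0,-.1005),.063,100.1);print(state()['force'],state()['q'])"
```

```text
time_s: 39.5
ee_pos: [0.4531, 0.3977, 0.057]
orientation: [-3.141, 0.001, -2.969]
force: [-0.2, -3.2, 4.9]
grip_width: 0.666
finger_force: 8.0
time_s: 41.2
ee_pos: [0.4525, 0.398, 0.0564]
orientation: [-3.141, -0.0, 1.746]
force: [-0.2, 0.1, 0.0]
grip_width: 0.835
finger_force: 0.0
time_s: 41.6
ee_pos: [0.4526, 0.3979, 0.0564]
orientation: [-3.141, 0.0, 1.744]
force: [-0.1, -0.4, -0.5]
grip_width: 0.658
finger_force: 25.0
time_s: 42.2
ee_pos: [0.4535, 0.3995, 0.2095]
orientation: [3.137, -0.003, 1.744]
force: [0.5, 0.5, -2.2]
grip_width: 0.659
finger_force: 25.0
shift cm [-54.42  12.26  14.55] twist -0.18 cur yaw 99.92 pos [0.4535 0.3995 0.2095] t 42.2
[ 0.54871062  0.53166804 -2.17435074] [-0.11730991  0.56195584 -0.95840606  1.71339835  0.50531103  1.12842159
 -1.05186179]
```

```bash
python3 -m handwheel '-2 0.4 0 0;-4 0.9 0 0;-4 0.9 0 0;-4 0.9 0 0;-4 0.9 0 0;-4 0.9 0 0;-4 0.9 0 0;-4 0.9 0 0;-4 0.9 0 0;-4 0.9 0 0;-4 0.9 0 0;-4 0.9 0 0;-4 0.9 0 0;-3 0.9 0 0;-1.4 0.4 0 0;0 0 2 0;0 0 2 0;0 0 0 0;0 0 0 0;0 0 0 0'; python3 -c "
from h import *
go(*cas(0,-.1005),.063,100.1)"
```

```text
time_s: 44.2
ee_pos: [0.67, -0.1153, 0.1675]
orientation: [3.14, -0.0, 1.745]
force: [0.5, 0.1, -1.9]
grip_width: 0.66
finger_force: 25.0
shift cm [ 0.06 -0.14 10.45] twist -0.11 cur yaw 99.99 pos [ 0.67   -0.1153  0.1675] t 44.2
```

```bash
python3 -m handwheel '0 -0.1 2 0;0 0 2 0;0 0 2 0;0 0 2 0;0 0 1.5 0;0 0 0.5 0;0 0 0 0;0 0 0 0'; python3 -c "
from h import *
go(*cas(0,-.1005),.063,100.1);print(state()['force'])"
```

```text
time_s: 45.0
ee_pos: [0.6693, -0.1163, 0.0673]
orientation: [3.14, 0.0, 1.744]
force: [0.2, -0.3, -1.9]
grip_width: 0.658
finger_force: 25.0
shift cm [ 0.14 -0.04  0.43] twist -0.17 cur yaw 99.93 pos [ 0.6693 -0.1163  0.0673] t 45.0
[ 0.15589429 -0.25209832 -1.88280697]
```

```bash
python3 -m handwheel '0.1 0 0.3 0;0 0 0.2 0;0 0 0 0;0 0 0 0'; python3 -m handwheel '0 0 0 0;0 0 0 0;0 0 0 0' 0.52;  python3 -m handwheel '0 0 -2 0;0 0 -3 0;0 0 -4 0;0 0 -4 0;0 0 -2 0;0 0 0 0;0 0 0 0'; python3 -c "
from h import *
go(.5394,-.3544,.21,91.4)"
```

```text
time_s: 45.4
ee_pos: [0.6685, -0.1156, 0.0617]
orientation: [3.141, 0.0, 1.744]
force: [0.2, -0.6, -1.9]
grip_width: 0.661
finger_force: 25.0
time_s: 45.7
ee_pos: [0.6688, -0.1155, 0.062]
orientation: [3.141, 0.0, 1.744]
force: [0.0, -0.8, 0.1]
grip_width: 0.75
finger_force: 0.0
time_s: 46.4
ee_pos: [0.6683, -0.1155, 0.2125]
orientation: [3.141, 0.001, 1.744]
force: [-0.5, -0.3, -0.7]
grip_width: 0.761
finger_force: 0.0
shift cm [-21.31 -16.82   0.25] twist 8.52 cur yaw 99.92 pos [ 0.6683 -0.1155  0.2125] t 46.4
```

```bash
python3 -m handwheel '-2 -1.6 0 0;-3.2 -2.5 0 0;-3.2 -2.5 0 0;-3.2 -2.5 0 0;-3.2 -2.5 0 0;-3.2 -2.5 0 0;-2.3 -1.8 0 0;-1 -0.9 0 0;0 0 0 4.3;0 0 0 4.2;0 0 0 0;0 0 0 0' 0.2; python3 - <<'E'
from h import *
c=cam("top")
cv2.imwrite("pics/top2.png",cv2.resize(c["pixels"][:,:,::-1],(768,576),interpolation=cv2.INTER_CUBIC))
go(.5394,-.3544,.045,91.4)
E
```

```text
time_s: 47.6
ee_pos: [0.5399, -0.353, 0.2111]
orientation: [-3.141, -0.001, 1.599]
force: [-0.7, 0.5, -0.2]
grip_width: 0.597
finger_force: 0.0
shift cm [-0.13 -0.04 16.61] twist 0.19 cur yaw 91.59 pos [ 0.5399 -0.3532  0.2111] t 47.65
```

View pics/top2.png

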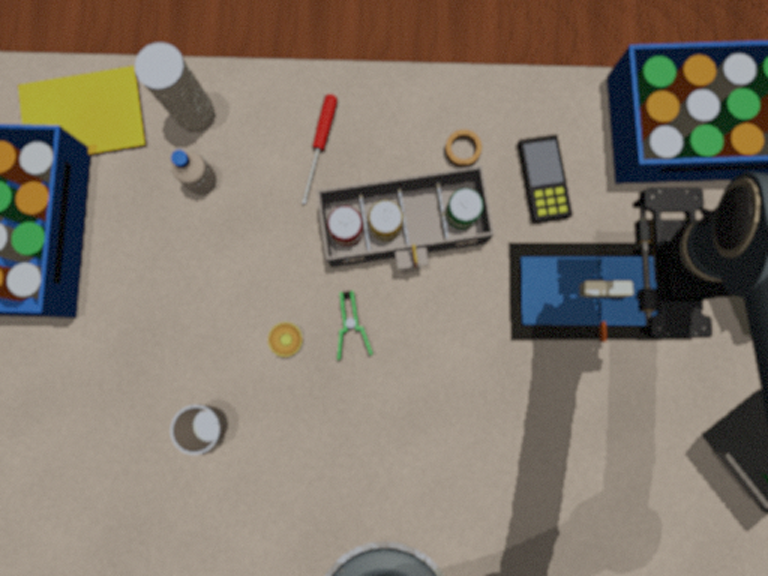

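Three cans stand in their lanes at (345,225), (386,217) and (465,206), and no other can is on the counter. Next, the cover.

```bash
python3 -m handwheel '-0.1 0 2 0.1;0 0 4 0;0 0 4 0;0 0 3 0;0 0 2 0;0 0 1.2 0;0 0 0.4 0;0 0 0 0;0 0 0 0';python3 -c "
from h import *
go(.5394,-.3544,.045,91.4)"
```

```text
time_s: 48.55
ee_pos: [0.5407, -0.3556, 0.047]
orientation: [3.139, 0.001, 1.594]
force: [0.4, -0.1, 0.1]
grip_width: 0.601
finger_force: 0.0
shift cm [ 0.12 -0.13  0.2 ] twist -0.07 cur yaw 91.33 pos [ 0.5407 -0.3556  0.047 ] t 48.55
```

```bash
python3 -m handwheel '0 0 0.1 0;0 0 0 0;0 0 0 0;0 0 0 0'; python3 -m handwheel '0 0 0 0;0 0 0 0;0 0 0 0;0 0 0 0;0 0 0 0' -1 40; python3 -m handwheel '0 0 -1 0;0 0 -2 0;0 0 -3 0;0 0 -4 0;0 0 -4 0;0 0 -3 0;0 0 -2 0;0 0 0 0;0 0 0 0';python3 -c "
from h import *
go(*C0,.1148,100.2)"
```

```text
time_s: 48.95
ee_pos: [0.5397, -0.3554, 0.0449]
orientation: [3.141, 0.0, 1.594]
force: [0.2, 0.2, -0.3]
grip_width: 0.598
finger_force: 0.0
time_s: 49.45
ee_pos: [0.5396, -0.3553, 0.0446]
orientation: [-3.142, 0.0, 1.594]
force: [-0.4, 0.4, 0.2]
grip_width: 0.273
finger_force: 40.0
time_s: 50.35
ee_pos: [0.5394, -0.3551, 0.235]
orientation: [3.141, 0.001, 1.594]
force: [-0.4, 0.1, -2.1]
grip_width: 0.272
finger_force: 40.0
shift cm [33.65 11.95 12.  ] twist -8.86 cur yaw 91.34 pos [ 0.5394 -0.3551  0.235 ] t 50.35
```

```bash
python3 -m handwheel '1.6 0.6 0 0;2.8 1 0 0;2.8 1 0 0;2.8 1 0 0;2.8 1 0 0;2.8 1 0 0;2.8 1 0 0;2.8 1 0 0;2.8 1 0 0;2.8 1 0 0;2.8 1 0 0;2.8 1 0 0;1.3 0.4 0 0;0 0 0 -4.4;0 0 0 -4.4;0 0 0 0;0 0 0 0;0 0 0 0';python3 -c "
from h import *
go(.6515,-.0164,.1148,100.2)"
```

```text
time_s: 52.15
ee_pos: [0.6516, -0.0159, 0.2342]
orientation: [-3.141, 0.0, 1.746]
force: [0.7, 0.6, -1.7]
grip_width: 0.273
finger_force: 40.0
shift cm [-5.000e-02 -1.000e-02  1.194e+01] twist -0.16 cur yaw 100.04 pos [ 0.6516 -0.0159  0.2342] t 52.15
```

```bash
python3 -m handwheel '0 0 2 -0.1;0 0 3 0;0 0 2.5 0;0 0 1.5 0;0 0 0 0;0 0 0 0;0 0 0 0;0 0 0 0';python3 -c "
from h import *
go(.6515,-.0164,.1148,100.2)"
```

```text
time_s: 52.95
ee_pos: [0.6526, -0.0153, 0.1461]
orientation: [3.139, 0.0, 1.749]
force: [-0.5, 0.2, -2.4]
grip_width: 0.277
finger_force: 40.0
shift cm [-0.08 -0.14  3.13] twist 0.02 cur yaw 100.22 pos [ 0.6526 -0.0153  0.1461] t 52.95
```

```bash
python3 -m handwheel '-0.1 -0.1 1 0;0 0 0.8 0;0 0 0 0;0 0 0 0;0 0 0 0;0 0 0 0';python3 -c "
from h import *
go(.6515,-.0164,.1148,100.2)"; python3 -m handwheel '0 0 0 0;0 0 0 0';python3 -c "
from h import *
go(.6515,-.0164,.1148,100.2)"
```

```text
time_s: 53.55
ee_pos: [0.6511, -0.0167, 0.1267]
orientation: [3.141, 0.0, 1.749]
force: [-0.5, -0.4, -2.2]
grip_width: 0.278
finger_force: 40.0
shift cm [0.02 0.04 1.19] twist 0.03 cur yaw 100.23 pos [ 0.6511 -0.0167  0.1267] t 53.55
time_s: 53.75
ee_pos: [0.6511, -0.0168, 0.1267]
orientation: [3.141, 0.0, 1.749]
force: [-0.4, -0.2, -2.0]
grip_width: 0.273
finger_force: 40.0
shift cm [0.03 0.05 1.19] twist 0.02 cur yaw 100.22 pos [ 0.6511 -0.0168  0.1267] t 53.75
```

```bash
python3 -m handwheel '0 0 0.4 0;0 0 0.3 0;0 0 0.3 0;0 0 0.1 0;0 0 0 0;0 0 0 0';python3 -c "
from h import *
go(.6515,-.0164,.1148,100.2);print(state()['torque'])"
```

```text
time_s: 54.35
ee_pos: [0.6511, -0.0167, 0.1156]
orientation: [3.141, 0.0, 1.749]
force: [-0.1, 0.1, -2.3]
grip_width: 0.27
finger_force: 40.0
shift cm [0.02 0.04 0.08] twist 0.03 cur yaw 100.23 pos [ 0.6511 -0.0167  0.1156] t 54.35
[ 0.00786105 -0.11252257  0.00777749]
```

```bash
python3 -m handwheel '0 0 0.1 0;0 0 0.1 0;0 0 0 0;0 0 0 0';python3 -m handwheel '0 0 0 0;0 0 0 0;0 0 0 0;0 0 0 0;0 0 0 0' 0.0; python3 -m handwheel '0 0 -2 0;0 0 -4 0;0 0 -4 0;0 0 -4 0;0 0 -4 0;-0 -4 -2 0;0 -4 0 0;0 -4 0 0;0 -4 0 0;0 0 0 0;0 0 0 0'; python3 - <<'E'
from h import *
c=cam("wrist");cv2.imwrite("pics/w6.png",cv2.resize(c["pixels"][:,:,::-1],(768,576),interpolation=cv2.INTER_CUBIC))
go(.4712,.0696,.2,10)
c2=cam("top");H=hsv(c2);h,s,v=[H[...,i].astype(int) for i in range(3)]
box=np.zeros(h.shape,bool);box[100:180,205:335]=1
m=blob(box&(h>95)&(h<125)&(s>120)&(v>90));print("cover",rect(c2,m,.086),m.sum())
# fins & clip in wrist prediction
for X,Y,z in [(-.088,-.006,.102),(-.088,-.002,.102),(-.088,.002,.102),(-.088,.006,.102),(-.058,-.004,.102)]: print(proj(c,[*cas(X,Y),z])*1.5)
E
```

```text
time_s: 54.75
ee_pos: [0.6512, -0.0167, 0.1145]
orientation: [3.141, 0.001, 1.749]
force: [-2.7, -0.7, 5.6]
grip_width: 0.272
finger_force: 40.0
time_s: 55.25
ee_pos: [0.6511, -0.0167, 0.1134]
orientation: [3.142, -0.0, 1.749]
force: [-0.2, 0.3, -0.0]
grip_width: 0.493
finger_force: 0.0
time_s: 56.35
ee_pos: [0.4934, -0.0458, 0.3139]
orientation: [3.141, 0.002, 1.748]
force: [0.4, 0.3, -0.1]
grip_width: 0.502
finger_force: 0.0
shift cm [11.73 -0.24 11.39] twist 90.19 cur yaw 100.19 pos [ 0.4942 -0.0454  0.314 ] t 56.4
cover [651.3 -16.3 269.4 113.7 101.1] 2690
[[472.54441726 268.1247263 ]]
[[472.80502958 263.39251794]]
[[473.06720406 258.63194381]]
[[473.33095478 253.84274809]]
[[508.8907595  265.77344216]]
```

View pics/w6.png

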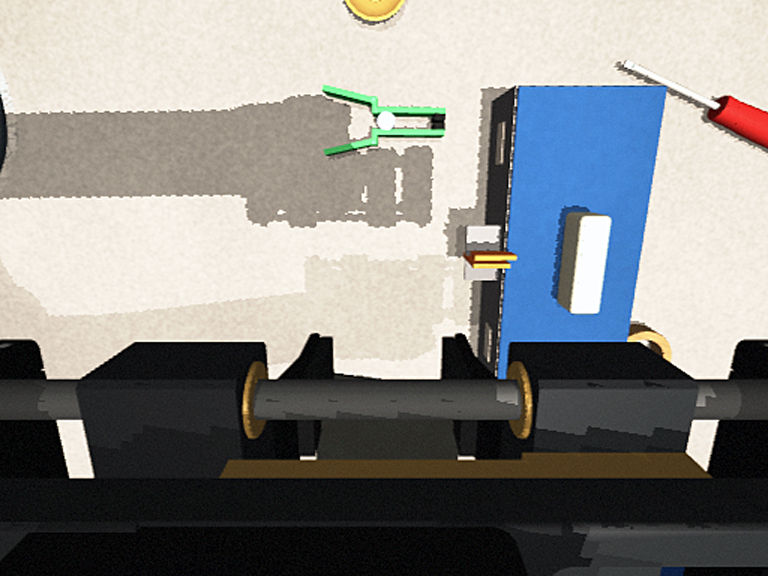

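Cover is seated with the fins together at (490,261), as predicted. In this view the clip's pin is at (386,120), its jaw end at (440,122) and its handle ends at (324,88) and (326,153).

```bash
cat > clip.py <<'E'
from h import *
c=cam("wrist");H=hsv(c);m=blob((H[...,0]>40)&(H[...,0]<85)&(H[...,1]>90)&(np.arange(384)[:,None]<230))
P=ray(c,np.argwhere(m)[:,::-1],.03)
a=np.radians(10)
for _ in range(3):
    u=np.array([np.cos(a),np.sin(a)]);n=np.array([-u[1],u[0]]);s=P@u;w=P@n
    L=[(w[(s>s.max()-k)&(s<s.max()-k+.012)].max()+w[(s>s.max()-k)&(s<s.max()-k+.012)].min())/2 for k in (.02,.108)]
    a+=np.arctan2(L[0]-L[1],.088)
u=np.array([np.cos(a),np.sin(a)]);s=P@u
print("yaw",np.degrees(a),"len",np.ptp(s),"jaw end s",s.max())
n=np.array([-u[1],u[0]]);org=u*(s.max()-.054)+n*np.mean(L)
print("origin",org,"handles",org-.04*u, m.sum())
go(*(org-.04*u),.026,np.degrees(a))
E
python3 clip.py; python3 -c "
from h import *
c=cam('wrist')
print(ray(c,np.array([(386,120),(440,122),(325,120.5)])/1.5,.03))"
```

```text
yaw -1.1004037817534478 len 0.11155981463577436 jaw end s 0.5223609649077842
origin [0.47008101 0.08505072] handles [0.43008839 0.0858189 ] 492
shift cm [13.97 -4.06 28.79] twist 101.37 cur yaw 100.27 pos [ 0.4947 -0.0447  0.3138] t 56.5
[[0.4743748  0.07242432]
 [0.5232658  0.07957033]
 [0.41965403 0.06204575]]
```

```bash
python3 -c "
from h import *
go(.4335,.0645,.16,9.5)"; python3 -m handwheel '0 0 -0.5 8.5;0 0 0 8.5;0 0 0 8.5;0 0 0 8.5;0 0 0 8.5;0 0 0 8.5;0 0 0 8.5;0 0 0 8.5;0 0 0 8.5;0 0 0 8.5;0 0 0 5.7;0 0 0 0;0 0 0 0' 0.85 35; python3 -c "
from h import *
go(.4335,.0645,.16,9.5);print(state()['q'])"
```

```text
shift cm [11.8  -4.08 15.38] twist 90.79 cur yaw 100.29 pos [ 0.4946 -0.0446  0.3137] t 56.55
time_s: 57.85
ee_pos: [0.4941, -0.0445, 0.3184]
orientation: [-3.141, -0.0, 0.17]
force: [0.5, 0.8, -0.3]
grip_width: 0.929
finger_force: 0.0
shift cm [ -4.13 -11.76  15.85] twist 0.23 cur yaw 9.73 pos [ 0.4941 -0.0445  0.3184] t 57.85
[ 0.73090584  0.1935296  -0.82698918  1.81145085  0.15148233  1.20215016
 -1.54269704]
```

```bash
python3 -m handwheel '-1 -2.9 3 0;-1 -2.9 4 0;-1 -2.9 4 0;-1.1 -3 4 0;0 0 1 0.2;0 0 0 0;0 0 0 0;0 0 0 0;0 0 0 0'; python3 - <<'E'
from h import *
c=cam("wrist");cv2.imwrite("pics/w7.png",cv2.resize(c["pixels"][:,:,::-1],(768,576),interpolation=cv2.INTER_CUBIC))
go(.4335,.0645,.026,9.5)
u=np.array([np.cos(np.radians(9.5)),np.sin(np.radians(9.5))]);o=np.array([.473,.071])
for k in (0,.054,-.062): print(k,proj(c,[*(o+k*u),.03])*1.5)
E
```

```text
time_s: 58.75
ee_pos: [0.4357, 0.0618, 0.1612]
orientation: [3.141, -0.002, 0.161]
force: [-0.5, 0.0, 0.0]
grip_width: 0.925
finger_force: 0.0
shift cm [-0.17 -0.3  13.5 ] twist -0.26 cur yaw 9.24 pos [0.4354 0.0618 0.161 ] t 58.8
0 [[382.45661138 230.91340034]]
0.054 [[381.80821766 139.49481063]]
-0.062 [[383.12206216 324.7369054 ]]
```

View pics/w7.png

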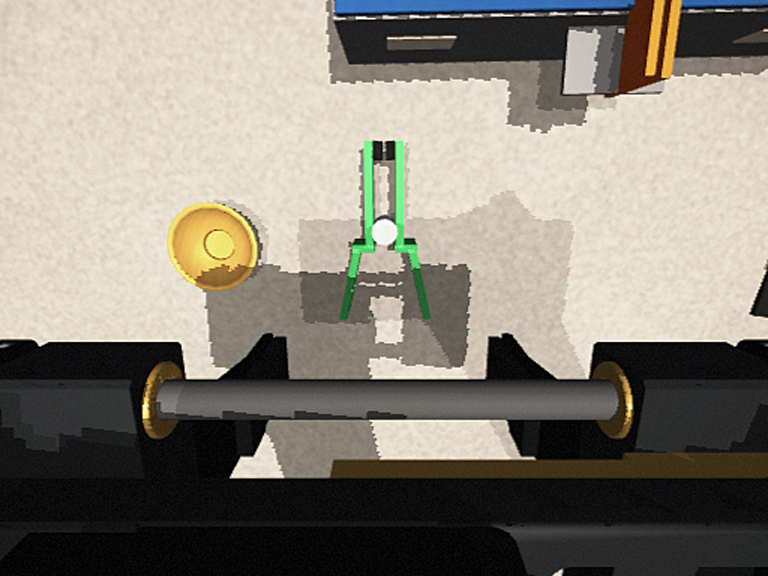

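Clip pin at (384,231), jaw end (384,141), handle ends (343,319) and (427,319), which is about 1 mm from the prediction.

```bash
python3 -m handwheel '-0.2 -0.2 2 0;0 0 4 0;0 0 4 0;0 0 2 0;0 0 1 0;0 0 0.3 0;0 0 0 0;0 0 0 0;0 0 0 0'; python3 -c "
from h import *
go(.433,.0632,.026,9.5);print(state()['force'])"
```

```text
time_s: 59.7
ee_pos: [0.4329, 0.064, 0.0281]
orientation: [3.141, -0.002, 0.162]
force: [0.3, -0.7, 0.7]
grip_width: 0.926
finger_force: 0.0
shift cm [-0.01  0.08  0.21] twist -0.2 cur yaw 9.3 pos [0.4329 0.064  0.0281] t 59.7
[ 0.2750074  -0.7257483   0.70118699]
```

```bash
python3 -m handwheel '0 0 0.2 0;0 0 0 0;0 0 0 0'; python3 -m handwheel '0 0 0 0;0 0 0 0;0 0 0 0;0 0 0 0;0 0 0 0;0 0 0 0;0 0 0 0;0 0 0 0' -1 40; python3 -m handwheel '0 0 -0.5 0;0 0 -1 0;0 0 -2 0;0 0 -3 0;0 0 -3 0;0 0 -2 0;0 0 0 0;0 0 0 0'; python3 - <<'E'
from h import *
s=state();print(s["force"],s["grip_width"]*87)
c=cam("wrist");cv2.imwrite("pics/w8.png",cv2.resize(c["pixels"][:,:,::-1],(768,576),interpolation=cv2.INTER_CUBIC))
go(*cas(-.175,0),.095,10.1)
E
```

```text
time_s: 60.0
ee_pos: [0.4322, 0.0639, 0.0252]
orientation: [3.141, -0.0, 0.163]
force: [-0.1, -0.3, 0.3]
grip_width: 0.923
finger_force: 0.0
time_s: 60.8
ee_pos: [0.4319, 0.0638, 0.0252]
orientation: [3.141, 0.0, 0.163]
force: [-1.0, -0.6, 3.2]
grip_width: 0.375
finger_force: 40.0
time_s: 61.6
ee_pos: [0.4321, 0.0637, 0.1405]
orientation: [3.141, -0.001, 0.162]
force: [-0.7, 0.3, -0.8]
grip_width: 0.382
finger_force: 40.0
[-0.69167158  0.27253752 -0.77546316] 33.22380422873126
shift cm [ 2.87 11.65  4.48] twist -0.79 cur yaw 9.31 pos [0.4316 0.0636 0.1398] t 61.65
```

View pics/w8.png

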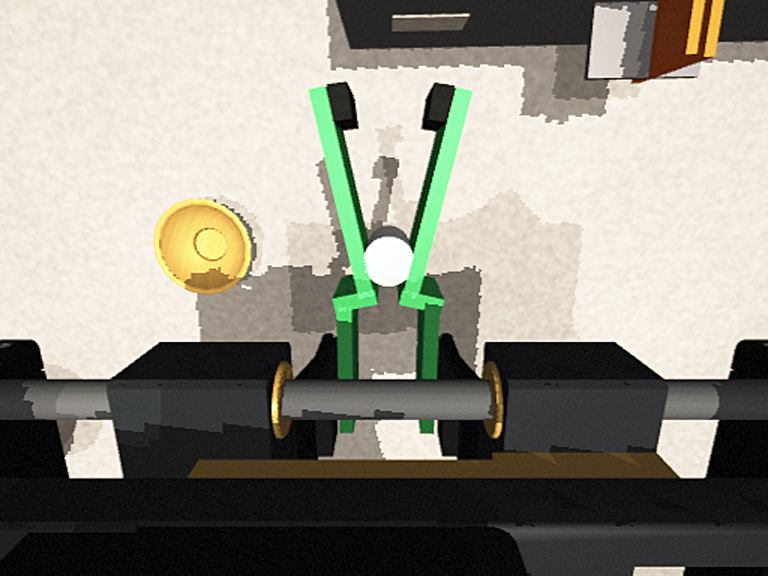

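Clip is held with its jaws fully open: pads at (343,105) and (438,105), pin at (389,261).

```bash
python3 - <<'E'
from h import *
c=cam("wrist");z=state()["ee_pos"][2]-.0252+.03
P=ray(c,np.array([(389,261),(390.5,105)])/1.5,z);s=state();Rm=R.from_euler("xyz",s["orientation"]).as_matrix()
for p in P: print("in tool mm",(np.array([*p,z])-s["ee_pos"])@Rm*1000)
go(*cas(-.2,0),.14,10.1)
E
python3 -m handwheel '0.1 2 0 0;0.1 3 0 0;0.1 3 0 0;0.1 2.6 0 0;0 1 0 -0.8;0 0 0 0;0 0 0 0;0 0 0 0'; python3 -c "
from h import *
go(*cas(-.2,0),.0952,10.1)"
```

```text
in tool mm [46.45426298  0.42254176 -4.88128987]
in tool mm [92.5092652   0.7933822  -4.96187576]
shift cm [ 0.39 11.69 -0.06] twist -0.78 cur yaw 9.32 pos [0.4313 0.0637 0.1394] t 61.7
time_s: 62.5
ee_pos: [0.4544, -0.0486, 0.1398]
orientation: [-3.141, 0.001, 0.179]
force: [-0.5, 0.5, -0.3]
grip_width: 0.372
finger_force: 40.0
shift cm [-0.07  0.24  4.46] twist 0.14 cur yaw 10.24 pos [ 0.4544 -0.0486  0.1398] t 62.5
```

```bash
python3 -m handwheel '-0.1 0.2 2 0.1;0 0 1.5 0;0 0 0.8 0;0 0 0 0;0 0 0 0;0 0 0 0'; python3 - <<'E'
from h import *
go(*cas(-.161,0),.0952,10.1)
c=cam("wrist");p=cv2.resize(c["pixels"][:,:,::-1],(768,576),interpolation=cv2.INTER_CUBIC);cv2.imwrite("pics/w9.png",p[0:345])
E
```

```text
time_s: 63.1
ee_pos: [0.4548, -0.0517, 0.0978]
orientation: [3.141, -0.001, 0.175]
force: [0.3, -0.7, -0.2]
grip_width: 0.378
finger_force: 40.0
shift cm [ 3.84 -0.07  0.26] twist -0.05 cur yaw 10.05 pos [ 0.4548 -0.0517  0.0978] t 63.1
```

View pics/w9.png

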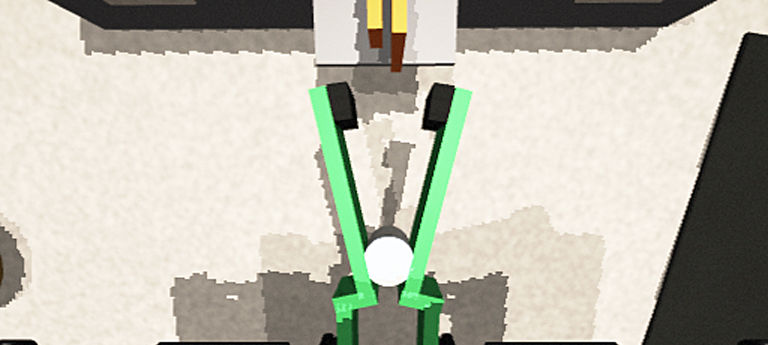

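Fins at columns 367–407 lie midway between the jaws, whose middle is at column 390. Moving forward.

```bash
python3 -m handwheel '0.5 0 0.1 0;1 0 0 0;1 0 0 0;0.8 0 0 0;0.5 0 0 0;0 0 0 0;0 0 0 0;0 0 0 0'; python3 - <<'E'
from h import *
go(*cas(-.161,0),.0915,10.1);print(state()["force"],state()["torque"])
c=cam("wrist");p=cv2.resize(c["pixels"][:,:,::-1],(768,576),interpolation=cv2.INTER_CUBIC);cv2.imwrite("pics/w10.png",p[0:345])
E
```

```text
time_s: 63.95
ee_pos: [0.4911, -0.0454, 0.096]
orientation: [3.141, 0.001, 0.175]
force: [-0.7, -0.3, -1.4]
grip_width: 0.375
finger_force: 40.0
shift cm [ 0.15 -0.09  0.45] twist -0.07 cur yaw 10.03 pos [ 0.4911 -0.0454  0.096 ] t 63.95
[-0.7238092  -0.29306203 -1.36916766] [-0.02681601  0.01422555  0.00319423]
```

View pics/w10.png

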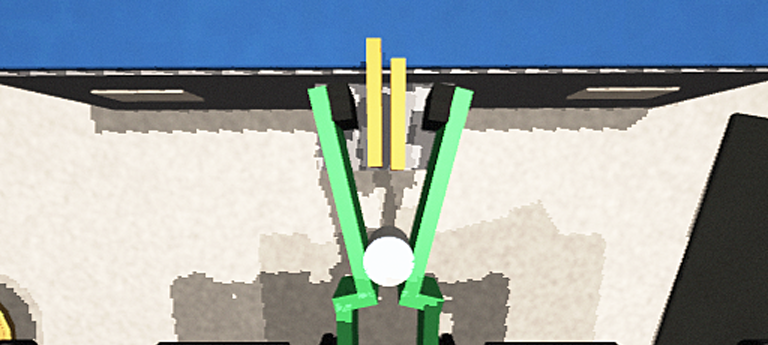

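Fins run between the jaws (columns 367–407, rows 58–168) with the jaw tips at row 85, about 7 mm short of the wall. Lowering onto the ledge.

```bash
python3 -m handwheel '0.1 -0.1 0.2 0;0 0 0.2 0;0 0 0.1 0;0 0 0 0;0 0 0 0'; python3 -c "
from h import *
go(*cas(-.161,0),.0915,10.1);print(state()['force'],state()['torque'])"
```

```text
time_s: 64.5
ee_pos: [0.4923, -0.0442, 0.0911]
orientation: [3.141, 0.0, 0.175]
force: [-0.6, -0.3, -0.8]
grip_width: 0.378
finger_force: 40.0
shift cm [ 0.02  0.01 -0.04] twist -0.07 cur yaw 10.03 pos [ 0.4923 -0.0442  0.0911] t 64.5
[-0.59034352 -0.2605845  -0.76715788] [0.05602565 0.10970329 0.03787778]
```

```bash
python3 -m handwheel '0 0 0 0;0 0 0 0;0 0 0 0;0 0 0 0' 0.0;  python3 -m handwheel '0 0 0 0;0 0 0 0;0 0 0 0' 0.85; python3 - <<'E'
from h import *
print(state()["force"])
c=cam("wrist");p=cv2.resize(c["pixels"][:,:,::-1],(768,576),interpolation=cv2.INTER_CUBIC);cv2.imwrite("pics/w11.png",p[0:460])
E
```

```text
time_s: 64.9
ee_pos: [0.4926, -0.0442, 0.0912]
orientation: [3.141, -0.0, 0.175]
force: [0.8, -0.5, 0.3]
grip_width: 0.5
finger_force: 9.7
time_s: 65.2
ee_pos: [0.4924, -0.0442, 0.0912]
orientation: [3.141, 0.0, 0.175]
force: [0.2, -0.1, -0.8]
grip_width: 0.694
finger_force: 0.0
[ 0.20289604 -0.13378055 -0.84828366]
```

View pics/w11.png

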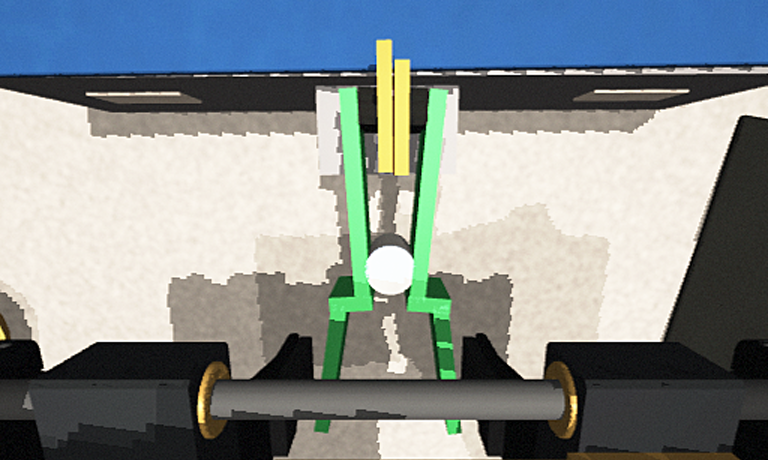

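The clamp holds both fins at (393,110). Retreating upward.

```bash
python3 -m handwheel '0 0 0 0;0 0 0 0;0 0 -0.5 0;0 0 -1 0;0 0 -2 0;0 0 -3 0;0 0 -4 0;0 0 -4 0;0 4 -2 0;0 4 0 0;0 4 0 0;0 4 0 0;0 4 0 0;0 4 0 0;0 4 0 0;0 4 0 0;0 0 0 0;0 0 0 0;0 0 0 0;0 0 0 0' 0.85; python3 - <<'E'
from h import *
c=cam("top");d=cam("scene")
a=cv2.resize(c["pixels"][100:250,200:350,::-1],(450,450),interpolation=cv2.INTER_CUBIC)
b=cv2.resize(d["pixels"][150:300,160:310,::-1],(450,450),interpolation=cv2.INTER_CUBIC)
cv2.imwrite("pics/fin.png",cv2.resize(np.hstack([a,b]),(800,400)))
H=hsv(c);h,s,v=[H[...,i].astype(int) for i in range(3)]
box=np.zeros(h.shape,bool);box[100:180,205:335]=1
m=blob(box&(h>95)&(h<125)&(s>120)&(v>90));print("cover",rect(c,m,.086),m.sum())
E
```

```text
time_s: 67.25
ee_pos: [0.5485, -0.3574, 0.2569]
orientation: [3.142, -0.001, 0.178]
force: [-0.4, -0.0, -0.0]
grip_width: 0.926
finger_force: 0.0
cover [651.2 -18.  268.2 115.8 101.3] 4496
```

View pics/fin.png

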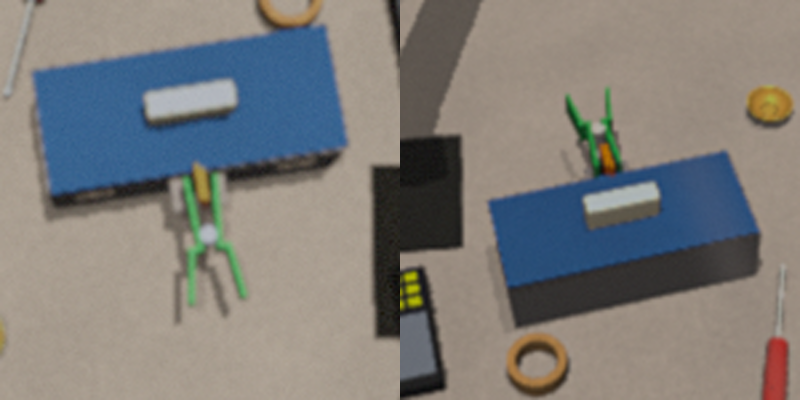

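The cover is seated and the clamp sits across both fins, visible at (205,215) on the left and (600,130) on the right.

```bash
python3 -c "
from cell import close_job
print(close_job())"
```

```text
the job is handed in; nothing more can be done
None
```

The job is handed in at about 67 s: the three cans on the counter (red, yellow and green; there was no blue) stand one to a lane, the cover is back on and seated, and the clamp is across both fins; the hand-in returned no verdict.

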